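# Fold the tortilla press shut

## Robot

A 6-joint arm with a two-finger parallel gripper is mounted at the origin on a cart in front of the work surface, level with it; the furniture and walls round the work are solid. World frame = base frame: x ahead of the robot, y to its left, z up, the work surface at z = 0. Lengths are in m, angles in rad, forces in N, time in s.
With the tool pointing down it reaches from about 0.25 to 0.775 m from the base axis. Payload 4 kg.
Tool frame: the origin (TCP) lies at the very end of the fingers, on their centre line; the grasp point (between the pads) lies hold_point_z behind it (hold_point_z is the distance from the TCP to the grasp point, in m); z points along the fingers, y is the direction in which the jaws open and shut (so a half turn about z gives the same grasp; the last joint's range is limited). The gripper opens to 94 mm and grips with 3 to 60 N. Pads are 16 mm wide; open, the fingers measure 119 mm over their backs; the gripper's body (75 mm by 177 mm) begins 78 mm behind the grasp point.
Start: joints at [1.09, 0.087, 1.371, -0, 1.684, -0.103], TCP at [0.203, 0.511, 0.206] pointing down, gripper open.
Joint ranges: [-3.1, 3.1], [-0.76, 2.03], [0.27, 2.55], [-1.08, 4.22], [0.17, 2.65], [-2.57, 2.57]. Speed limits (rad/s): [2.79, 2.79, 3.14, 3.14, 3.14, 3.14].

## Interface

Orientations are given as [roll, pitch, yaw] about the fixed x, y, z axes, in that order (R = Rz(yaw) Ry(pitch) Rx(roll)).
In Python, from bench import * gives the robot as it stands.
- The arm moves only by the tool step_arm, never from a script. Its argument "increments" is text: rows parted by semicolons, each of 6 numbers parted by spaces: the shift along the tool's x, y, z in cm, then the turn, a rotation vector about the tool's x, y, z in rad. A call has 1 to 5 rows; each row shifts and turns the commanded pose from where the row before left it, along the tool's axes as they then stand; what a row does not reach is not made up. A row lasts 1/10 s, in which the tool goes at most 50 mm and 8.59 degrees, less where a joint would pass 70% of its speed; a pose out of reach is approached as far as the arm can. A call is refused whole if a number of a shift passes 5 or a number of a turn 0.15, either way. A call with a gripper value outside its range is refused whole. "claw" is the gripper's target within -1 to 1 (shut at 1, half-way at 0, fully open at -1), set as the call begins (left out, the last holds). The fingers move at their own pace and stop on an object; the grip force is fixed at half the most. Time passes only in rows, so rows that do not move let the fingers close. It gives the time, the measured TCP pose, the force and the opening at its end, in the units of the state.
- get_obs(): the state, without advancing time (a new reading comes with each control period).
- snapshot(name): name is "side" or "top"; returns the picture (420x560x3 uint8, red, green, blue); there is no depth.
- calibration(name): a dict with "camera_matrix" (3x3 intrinsics, pixels), "eye" and "orientation" of the camera in the world. Camera axes: x right, y up, looking along -z (the intrinsics and any distortion apply to the point x, -y, -z); pixel columns grow to the right and rows downward; lengths in m; the calibration is good to about 2 mm. A picture is of the moment at which its call begins. calibration takes no time and is no camera call.
- close_job(): hands the job in, once; it reports no verdict.
The state is a dict: "time": time; "joint_positions": joint angles; "qvel": joint speeds; "joint_torque": joint torques, N m; "tool_pos": TCP position; "ee_rot": TCP orientation; "wrist_force": force on the tool from outside, world axes, zero at the start; "wrist_torque": the same for the moment, N m; "width": finger opening in m.
Only numpy, scipy, OpenCV 4.12 (cv2) and the standard library are available. Lean on these libraries where they do the work, as an engineer would, in place of code of your own. Each camera call takes 0.05 s, during which the arm holds its last target. There are 200 camera calls.

## Task

Fold up the open tortilla press that stands on the wooden board: push its raised top plate over until it lies flat on the bottom plate, then push the lever over on top of it until it lies right down and locks the plate. Nothing needs gripping, pushing with the fingertips is enough: do not lift the press or shove it away from its place, and leave the shaker, the lime and the spice jar alone.

Things in the scene. Friction and masses are not known exactly. Their poses are not given: they have to be found in the camera images.
- board: wooden board, 260 x 460 x 18 mm (x, y, z in its own frame), lying on the glass hob and fixed there; origin at the centre of its underside, so its top is 18 mm above the hob
- press: bare aluminium tortilla press, loose on the board on three rubber feet, about 2 kg: a round bottom plate (diameter 174 mm, top face 20.5 mm above the origin), a hinged round top plate and a lever. Origin: centre of its underside. Its z is up; its +x points to the hinge end, its -x to the lever end; plate and lever both swing in its x-z plane, towards each other. Seen by the robot the hinge end is to the left and the lever end to the right, turned by up to about 20 degrees
- press_lid (a joint): angle of the top plate, rad: 0 = shut, flat on the bottom plate; pi/2 = standing upright; it starts at 1.3 to 1.85, anywhere from leaning a little inwards, over the bottom plate, to leaning a little outwards (stop at 1.95). The hinge is stiff: the plate stays wherever it is left and takes about 1 to 3 N at its rim to move, so it has to be pushed all the way down
- lid_hinge (a point): centre of the hinge pin of the top plate, 102 mm from the press origin along its +x and 26 mm above it; the pin lies along the press's y
- lid_rim (a point): tip of the 16 mm wide tongue at the free edge of the top plate, opposite the hinge, 200 mm from the pin (highest point of the open plate). The plate is a disc, diameter 170 mm, 10.5 mm thick, its centre 102 mm from the pin. When shut its upper face is 6 mm above the pin (low ribs on it 9.5 mm above the pin); when open that face looks outwards, away from the press, and is the one to push on
- press_lever (a joint): angle of the lever, rad: 0 = folded right over, lying level over the shut top plate; pi/2 = upright; it starts at 1.5 to 2.2, upright or leaning outwards, away from the plate (stop at 2.7). Its pivot is stiff: it stays wherever it is left and takes about 1 to 3 N at its grip. Folded before the plate is shut, it would be in the plate's way; once folded it holds the plate shut
- lever_pivot (a point): centre of the lever's pivot pin, 108 mm from the press origin along its -x and 36 mm above it; the pin lies along the press's y
- lever_tip (a point): round end of the lever's black grip, 171 mm from the pivot along the lever and, when folded, 14 mm above the pivot. The grip is a rod, diameter 22 mm and about 80 mm long, up to this end; the rest of the lever is 18 mm wide. When upright or leaning out, push it on the side away from the press; folded, it lies over the middle of the top plate
- shaker: small glass salt shaker with a grey domed top, 44 mm across, 90 mm tall, standing loose on the hob behind the board; origin at the centre of its underside; must stay where it is
- lime: green lime, 60 x 48 x 48 mm, loose on the hob behind the board; origin at its underside; must stay where it is
- spice_jar: white-capped spice jar, 47 mm across, 98 mm tall, standing loose on the hob behind the board; origin at the centre of its underside; must stay where it is

How it is judged:
By the outcome, as a careful person would: the job done as asked, in the order asked, and still so for the second after the job is handed in, with the robot touching nothing.
It also fails if it takes over 54 s, if anything falls off the work surface, if the arm or the gripper's body presses on something with over 40 N, if the wrist force passes 120 N, or if a joint passes its speed limit or range.

## Working session

There is one attempt and no reset: what is moved stays moved. The work goes in short steps, Python scripts to look and compute and a tool call to move; the robot and the scene stay as the last step left them, time stands still between calls to the robot, and variables do not carry over. Pictures are saved under pics/ and viewed, about 8 in all and at most 12, crops included, and the job is handed in when it is done.

Besides the shell and the picture viewer there is one more tool, called by a JSON object that holds its "api" and its "payload", one argument or row to a line. step_arm: Moves the arm, as the interface text tells. Its arguments: {"type":"object","properties":{"increments":{"type":"string"},"claw":{"type":"number"}},"required":["increments"]}

```bash
mkdir -p pics; python3 - <<'E'
from bench import *
import cv2,numpy as np
for n in("side","top"):
    cv2.imwrite(f"pics/{n}0.png",snapshot(n)[:,:,::-1]); c=calibration(n); print(n,c)
print(get_obs())
E
```

```text
side {'camera_matrix': array([[453.51109997,   0.        , 276.38228521],
       [  0.        , 453.51109997, 206.04682133],
       [  0.        ,   0.        ,   1.        ]]), 'eye': array([ 0.45536041, -0.58112418,  0.72120047]), 'orientation': array([ 0.70434817,  0.00968351, -0.32204858])}
top {'camera_matrix': array([[517.69834169,   0.        , 276.97003149],
       [  0.        , 517.69834169, 210.33039952],
       [  0.        ,   0.        ,   1.        ]]), 'eye': array([ 0.44265617, -0.05880193,  1.04506779]), 'orientation': array([ 0.16767608,  0.02431584, -1.58448229])}
{'time': 0.1, 'joint_positions': array([ 1.08989104e+00,  8.79311367e-02,  1.37209778e+00,  1.36171238e-05,
        1.68361613e+00, -1.03071899e-01]), 'qvel': array([ 0.00045624, -0.00123848, -0.00538921,  0.00167816, -0.00085666,
       -0.00243423]), 'joint_torque': array([ 2.37439912e-03, -3.41253126e+01, -3.03301978e+01,  7.20875454e-02,
        3.03705095e-02, -9.03192426e-05]), 'tool_pos': array([0.20265319, 0.51076851, 0.2043966 ]), 'ee_rot': array([-3.13955255e+00, -2.24630621e-04,  2.76376055e+00]), 'wrist_force': array([ 0.04136753, -0.84087033,  0.71817219]), 'wrist_torque': array([-0.00392454, -0.01000707, -0.0028063 ]), 'width': 0.09398743668887766}
```

View pics/side0.png

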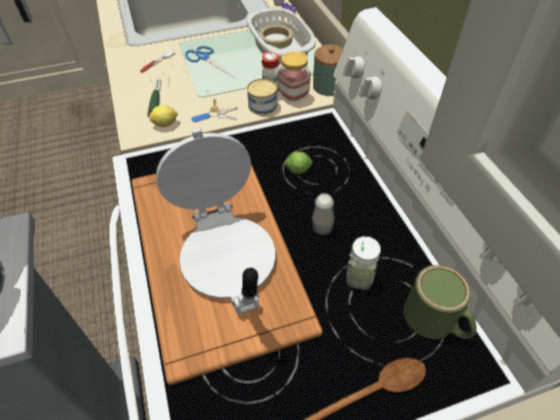

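View pics/top0.png

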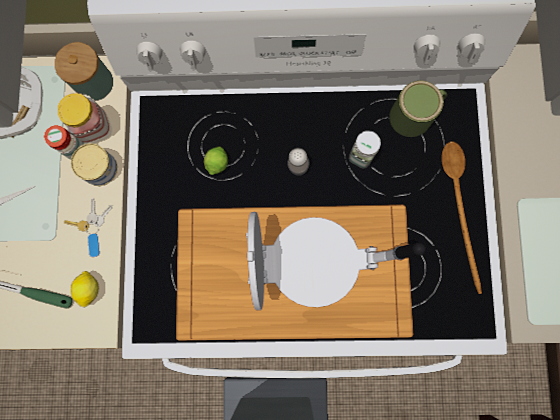

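The side view shows the lid's tongue at about (198,132), the lever tip at about (251,273) and the white plate centred at (228,257). The top view shows the plate centred at (316,262), the lever pivot near (370,258) and the grip's end near (416,249).

```bash
cat > h.py <<'E'
from bench import *
import cv2,numpy as np
from scipy.spatial.transform import Rotation as Ro
def cam(n):
    c=calibration(n); return c["camera_matrix"],np.array(c["eye"]),Ro.from_euler("xyz",c["orientation"]).as_matrix()
def ray(n,p):
    K,e,R=cam(n); d=np.linalg.inv(K)@[p[0],p[1],1]; return e,R@(d*[1,-1,-1])
def onz(n,p,z):
    e,d=ray(n,p); return e+d*(z-e[2])/d[2]
def proj(n,P):
    K,e,R=cam(n); q=K@((R.T@(np.array(P)-e))*[1,-1,-1]); return q[:2]/q[2]
def tri(a,b):
    e1,d1=ray("top",a); e2,d2=ray("side",b)
    s=np.linalg.lstsq(np.c_[d1,-d2],e2-e1,rcond=None)[0]
    p,q=e1+s[0]*d1,e2+s[1]*d2; return (p+q)/2,np.linalg.norm(p-q)
E
python3 - <<'E'
from h import *
for n,seed in(("top",(316,262)),("side",(215,257))):
    im=cv2.imread(f"pics/{n}0.png"); m=(im.min(2)>195).astype(np.uint8)
    k,l=cv2.connectedComponents(m); c=(l==l[seed[1],seed[0]]).astype(np.uint8)
    ct=max(cv2.findContours(c,0,1)[0],key=cv2.contourArea); P=np.array([onz(n,p[0],.0385) for p in cv2.convexHull(ct)])
    (x,y),r=cv2.minEnclosingCircle(P[:,:2].astype(np.float32)); print(n,"disc",x,y,r,cv2.contourArea(ct),P.min(0),P.max(0))
    im2=im.copy()
    # black grip
    g=(im.max(2)<40).astype(np.uint8)
print("board corners",[onz("top",p,.018).round(3) for p in((178,208),(405,206),(412,336),(177,339))])
t=cv2.resize(cv2.imread("pics/top0.png")[195:325,230:440],None,fx=3.8,fy=3.8,interpolation=2)
s=cv2.resize(cv2.imread("pics/side0.png")[120:320,150:290],None,fx=3,fy=3,interpolation=2)
cv2.imwrite("pics/tc.png",t);cv2.imwrite("pics/sc.png",s)
E
```

```text
top disc 0.5124490261077881 -0.11664969474077225 0.0927204117178917 5815.0 [ 0.42675874 -0.20911918  0.0385    ] [ 0.59703562 -0.03981774  0.0385    ]
side disc 0.5118023157119751 -0.11757872253656387 0.09223783016204834 5065.5 [ 0.42656038 -0.20929318  0.0385    ] [ 0.59739647 -0.03986894  0.0385    ]
board corners [array([0.625, 0.164, 0.018]), array([ 0.621, -0.293,  0.018]), array([ 0.367, -0.292,  0.018]), array([0.367, 0.161, 0.018])]
```

View pics/tc.png

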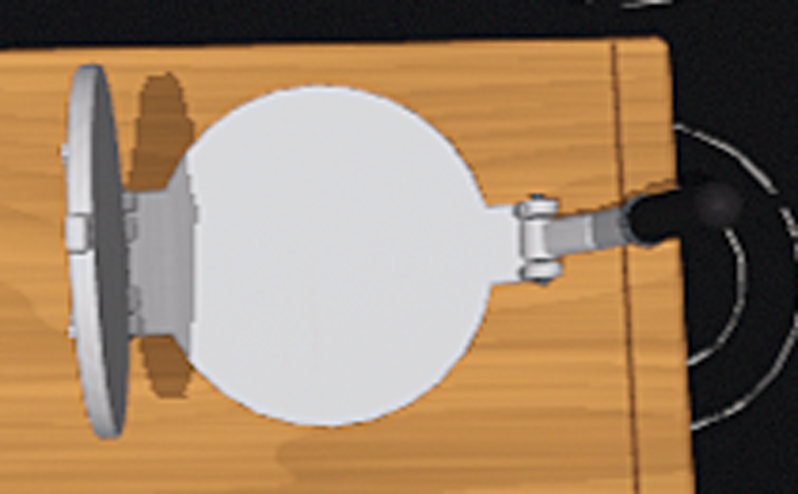

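View pics/sc.png

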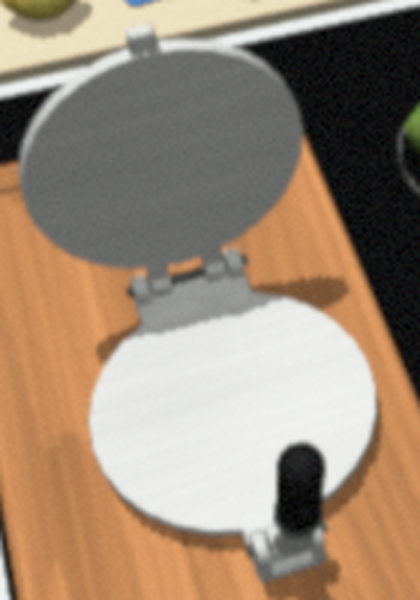

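```bash
python3 - <<'E'
from h import *
im=cv2.imread("pics/top0.png"); m=(im.min(2)>195).astype(np.uint8)
k,l=cv2.connectedComponents(m); c=(l==l[262,316]).astype(np.uint8)
ct=max(cv2.findContours(c,0,1)[0],key=cv2.contourArea)
P=np.array([onz("top",p[0],.0385) for p in ct]); P=P[(P[:,1]<-.06)&(P[:,1]>-.195)]
from scipy.optimize import least_squares
f=least_squares(lambda v:np.hypot(*(P[:,:2]-v[:2]).T)-v[2],[.512,-.117,.087],loss="soft_l1",f_scale=.002).x; print("disc",f)
C=f[:2]
pv=onz("top",(372.1,257.6),.06)[:2]; print("pivot",pv,np.linalg.norm(pv-C))
hg=onz("top",(264.2,264.5),.045)[:2]; print("hinge",hg)
tg,e=tri((250.3,256.1),(197.7,132.7)); print("tongue",tg,e)
lt,e2=tri((419.5,248.4),(250.3,271)); print("levertip",lt,e2)
u=C-pv;u/=np.linalg.norm(u); print("yaw by pivot",np.degrees(np.arctan2(u[1],u[0])))
v=hg-C; print("yaw by hinge",np.degrees(np.arctan2(v[1],v[0])))
v=tg[:2]-lt[:2]; print("yaw tongue-lever",np.degrees(np.arctan2(v[1],v[0])))
v=tg[:2]-C; print("yaw C-tongue",np.degrees(np.arctan2(v[1],v[0])))
H=C+.102*u; Pv=C-.108*u
print("H",H,"Pv",Pv,"lid r,ang",np.hypot((tg[:2]-H)@u,tg[2]-.044),np.arctan2(tg[2]-.044,-(tg[:2]-H)@u))
print("lever ",np.hypot((lt[:2]-Pv)@u,lt[2]-.054),np.arctan2(lt[2]-.054,(lt[:2]-Pv)@u))
E
```

```text
disc [ 0.51212145 -0.10774064  0.08501548]
pivot [ 0.51582375 -0.21595587] 0.10827853894971703
hinge [ 0.50688619 -0.01074082]
tongue [0.50881308 0.00167054 0.23633524] 0.0015888140056135036
levertip [ 0.51844136 -0.26693298  0.2162716 ] 0.0015160957824172827
yaw by pivot 91.95945615605048
yaw by hinge 93.0893654449088
yaw tongue-lever 92.05292853429187
yaw C-tongue 91.7319815397493
H [ 0.50863384 -0.00580028] Pv [ 0.51581422 -0.21567749] lid r,ang 0.19247986845453807 1.6095650234518462
lever  0.17019206245847276 1.8770768416904353
```

The measurements agree with each other:

| Item | Measured |
|---|---|
| Press origin | about (0.512, -0.108), yaw about 92° |
| Lid angle | about 1.61 rad |
| Lever angle | about 1.8 rad |

I'll turn the tool so its x lies along the press x, shut the fingers, then move in behind the lid.

{"api": "step_arm", "payload": {
  "increments": "0 0 0 0 0 0.145; 0 0 0 0 0 0.145; 0 0 0 0 0 0.145; 0 0 0 0 0 0.145; 0 0 0 0 0 0.145",
  "claw": 1
}}

```text
time: 0.6
tool_pos: [0.2027, 0.5109, 0.2048]
ee_rot: [-3.141, 0.001, 2.033]
wrist_force: [0.4, -0.2, -0.5]
width: 0.0574
```

{"api": "step_arm", "payload": {
  "increments": "0 0 0 0 0 0.145; 0 0 0 0 0 0.145; 0 0 0 0 0 0.145; 0 0 0 0 0 0"
}}

```text
time: 1.0
tool_pos: [0.2028, 0.511, 0.2049]
ee_rot: [-3.141, 0.001, 1.604]
wrist_force: [-0.3, -0.4, -0.5]
width: 0.0253
```

{"api": "step_arm", "payload": {
  "increments": "-3.7 2.4 0 0 0 0; -3.7 2.4 0 0 0 0; -3.7 2.4 0 0 0 0; -3.7 2.4 0 0 0 0; -3.7 2.4 0 0 0 0"
}}

```text
time: 1.5
tool_pos: [0.3294, 0.3287, 0.2052]
ee_rot: [-3.142, 0.0, 1.608]
wrist_force: [0.3, -0.2, 0.5]
width: 0.0006
```

{"api": "step_arm", "payload": {
  "increments": "-3.7 2.4 0 0 0 0; -3.7 2.4 0 0 0 0; -3.7 2.4 0 0 0 0; -3.7 2.4 0 0 0 0; 0 0 0 0 0 0"
}}

```text
time: 2.0
tool_pos: [0.4319, 0.1814, 0.2049]
ee_rot: [-3.142, 0.002, 1.6]
wrist_force: [-0.5, 1.3, 0.2]
width: 0.0003
```

{"api": "step_arm", "payload": {
  "increments": "-3.2 1.8 0.5 0 0 0; -3.2 1.8 0.5 0 0 0; -3.2 1.8 0.5 0 0 0; -3.2 1.6 0.5 0 0 0; 0 0 0 0 0 0"
}}

```text
time: 2.5
tool_pos: [0.5045, 0.0575, 0.1839]
ee_rot: [-3.139, 0.001, 1.602]
wrist_force: [0.5, 0.5, -0.3]
width: 0.0
```

```bash
python3 - <<'E'
from h import *
o=get_obs(); p=o["tool_pos"]; print(p,o["ee_rot"])
a=snapshot("top");b=snapshot("side")
cv2.imwrite("pics/c1.png",np.hstack([a[150:340,150:450],b[60:250,100:400]])[:,:,::-1])
u=np.array([-.0342,.9994]);d=p[:2]-[.5086,-.0058];print("u",d@u,"v",d@[.9994,.0342],"r",p[2]-.044)
E
```

```text
[0.50445124 0.05754402 0.18387731] [-3.13913420e+00  8.90523288e-04  1.60230792e+00]
u 0.06344789833557148 v -0.001979900979852997 r 0.13987731325201658
```

View pics/c1.png

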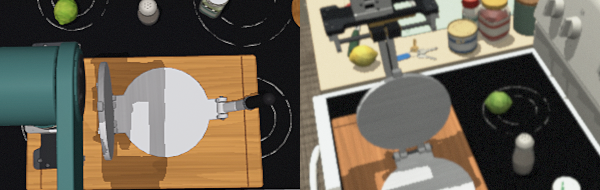

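{"api": "step_arm", "payload": {
  "increments": "-1 0 -1 0 0 0; -1 0 -1 0 0 0; -1 0.2 0 0 0 0; -1 0 0 0 0 0; -0.6 0 0 0 0 0"
}}

```text
time: 3.1
tool_pos: [0.5076, 0.0138, 0.2058]
ee_rot: [3.141, -0.001, 1.604]
wrist_force: [0.9, 2.8, 1.6]
width: 0.0002
```

{"api": "step_arm", "payload": {
  "increments": "-0.8 0 0 0 0 0; -0.8 0 0 0 0 0; -0.8 0 0.1 0 0 0; -0.8 0 0.1 0 0 0; 0 0 0 0 0 0"
}}

```text
time: 3.6
tool_pos: [0.5083, -0.0195, 0.203]
ee_rot: [-3.141, 0.001, 1.602]
wrist_force: [0.2, -0.6, -0.2]
width: -0.0
```

{"api": "step_arm", "payload": {
  "increments": "-0.8 0 0.1 0 0 0; -0.8 0 0.2 0 0 0; -0.8 0 0.2 0 0 0; -0.8 0 0.2 0 0 0; -0.7 0 0.3 0 0 0"
}}

```text
time: 4.1
tool_pos: [0.5096, -0.0577, 0.1929]
ee_rot: [-3.141, -0.0, 1.604]
wrist_force: [-0.7, 2.5, 0.1]
width: 0.0005
```

{"api": "step_arm", "payload": {
  "increments": "-0.8 0 0.3 0 0 0; -0.7 0 0.4 0 0 0; -0.7 0 0.4 0 0 0; -0.7 0 0.4 0 0 0; -0.6 0 0.4 0 0 0"
}}

```text
time: 4.6
tool_pos: [0.5109, -0.0925, 0.174]
ee_rot: [-3.141, -0.0, 1.604]
wrist_force: [-0.7, 2.4, -0.1]
width: 0.0005
```

{"api": "step_arm", "payload": {
  "increments": "-0.6 0 0.5 0 0 0; -0.6 0 0.5 0 0 0; -0.6 0 0.6 0 0 0; -0.6 0 0.6 0 0 0; -0.5 0 0.6 0 0 0"
}}

```text
time: 5.1
tool_pos: [0.512, -0.1216, 0.1459]
ee_rot: [3.141, 0.0, 1.604]
wrist_force: [0.0, 0.5, 0.5]
width: 0.0004
```

{"api": "step_arm", "payload": {
  "increments": "-0.5 0 0.6 0 0 0; -0.5 0 0.7 0 0 0; -0.4 0 0.7 0 0 0; -0.4 0 0.7 0 0 0; -0.4 0 0.7 0 0 0"
}}

```text
time: 5.6
tool_pos: [0.5127, -0.1432, 0.1119]
ee_rot: [3.141, -0.0, 1.604]
wrist_force: [0.1, 1.9, 0.9]
width: 0.0005
```

{"api": "step_arm", "payload": {
  "increments": "-0.3 0 0.7 0 0 0; -0.3 0 0.8 0 0 0; -0.2 0 0.8 0 0 0; -0.2 0 0.8 0 0 0; -0.2 0 0.8 0 0 0"
}}

```text
time: 6.1
tool_pos: [0.5131, -0.1553, 0.0729]
ee_rot: [3.141, 0.0, 1.604]
wrist_force: [0.6, -0.6, 0.6]
width: 0.0005
```

{"api": "step_arm", "payload": {
  "increments": "0 0 0.5 0 0 0; 0 0 0.5 0 0 0; 0 0 0.5 0 0 0; 0 0 0.4 0 0 0; 0 0 0.2 0 0 0"
}}

```text
time: 6.6
tool_pos: [0.5129, -0.1548, 0.052]
ee_rot: [-3.141, -0.0, 1.604]
wrist_force: [-0.2, -0.1, 0.5]
width: 0.0005
```

{"api": "step_arm", "payload": {
  "increments": "0 0 0.15 0 0 0; 0 0 0.15 0 0 0; 0 0 0 0 0 0"
}}

```text
time: 6.9
tool_pos: [0.513, -0.1548, 0.0502]
ee_rot: [3.142, -0.0, 1.604]
wrist_force: [-1.9, 0.5, 4.3]
width: 0.0005
```

{"api": "step_arm", "payload": {
  "increments": "0 0 0.15 0 0 0; 0 0 0.1 0 0 0; 0 0 0 0 0 0"
}}

```text
time: 7.2
tool_pos: [0.5131, -0.1549, 0.05]
ee_rot: [3.141, 0.0, 1.604]
wrist_force: [-5.8, 1.9, 13.7]
width: 0.0003
```

The plate is shut against a firm stop, with the fingertips at z = 0.050 as expected. Next I'll go up and over to the outer side of the lever.

{"api": "step_arm", "payload": {
  "increments": "0 0 -3 0 0 0; 0 0 -5 0 0 0; 0 0 -5 0 0 0; 0 0 -5 0 0 0; 0 0 -5 0 0 0"
}}

```text
time: 7.7
tool_pos: [0.5128, -0.1545, 0.2788]
ee_rot: [3.141, -0.0, 1.604]
wrist_force: [0.9, -0.5, 0.1]
width: 0.0005
```

{"api": "step_arm", "payload": {
  "increments": "0 0 -1 0 0 0; -4.5 0 0 0 0 0; -4.5 0 0 0 0 0; -4.5 0 0 0 0 0; -4.5 0 0 0 0 0"
}}

```text
time: 8.2
tool_pos: [0.5189, -0.3361, 0.2857]
ee_rot: [-3.141, -0.001, 1.604]
wrist_force: [0.3, 0.6, 0.4]
width: 0.0007
```

{"api": "step_arm", "payload": {
  "increments": "-1.5 0 0 0 0 0; 0 0 3 0 0 0; 0 0 3 0 0 0; 0 0 2.5 0 0 0; 0 0 0 0 0 0"
}}

```text
time: 8.7
tool_pos: [0.5177, -0.3474, 0.196]
ee_rot: [-3.134, -0.008, 1.604]
wrist_force: [-0.6, 0.2, -0.2]
width: 0.0004
```

```bash
python3 - <<'E'
from h import *
o=get_obs(); p=o["tool_pos"]; print(p,o["ee_rot"])
a=snapshot("top");b=snapshot("side")
cv2.imwrite("pics/c2.png",np.hstack([a[100:350,150:500],b[100:350,80:430]])[:,:,::-1])
E
```

```text
[ 0.51768086 -0.34736929  0.19598724] [-3.13394416 -0.00767145  1.60443793]
```

View pics/c2.png

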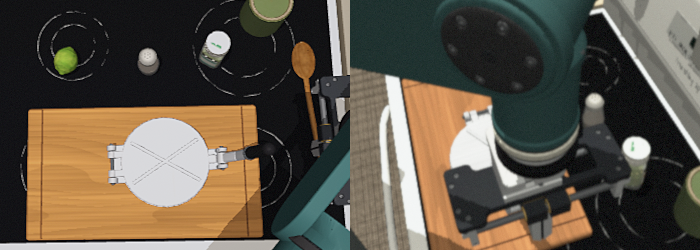

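The plate now lies flat, showing its ribbed face, and the press hasn't moved: its centre is still at (316,263). The fingers are on the lever's outer side, so I'll swing it over.

{"api": "step_arm", "payload": {
  "increments": "2 0 0.3 0 0 0; 2 0 0.3 0 0 0; 1.5 0 0 0 0 0; 0.8 0 0 0 0 0; 0.8 0 -0.3 0 0 0"
}}

```text
time: 9.3
tool_pos: [0.5179, -0.2793, 0.2004]
ee_rot: [3.139, 0.003, 1.604]
wrist_force: [0.5, -1.5, -0.2]
width: 0.0004
```

{"api": "step_arm", "payload": {
  "increments": "0.7 0 -0.3 0 0 0; 0.7 0 -0.2 0 0 0; 0.7 0 -0.2 0 0 0; 0.7 0 -0.1 0 0 0; 0.7 0 -0.1 0 0 0"
}}

```text
time: 9.8
tool_pos: [0.5162, -0.2437, 0.2087]
ee_rot: [3.141, 0.001, 1.604]
wrist_force: [1.2, -1.7, 1.7]
width: 0.0008
```

{"api": "step_arm", "payload": {
  "increments": "0.8 0 0 0 0 0; 0.7 0 0 0 0 0; 0.7 0 0 0 0 0; 0.8 0 0.1 0 0 0; 0.7 0 0.1 0 0 0"
}}

```text
time: 10.3
tool_pos: [0.5146, -0.206, 0.2059]
ee_rot: [-3.141, -0.0, 1.604]
wrist_force: [1.4, -1.0, 3.3]
width: 0.0002
```

{"api": "step_arm", "payload": {
  "increments": "0.7 0 0.3 0 0 0; 0.7 0 0.3 0 0 0; 0.7 0 0.3 0 0 0; 0.7 0 0.3 0 0 0; 0.7 0 0.3 0 0 0"
}}

```text
time: 10.8
tool_pos: [0.5134, -0.1711, 0.1905]
ee_rot: [-3.141, -0.001, 1.604]
wrist_force: [0.1, -0.9, 2.5]
width: 0.0005
```

{"api": "step_arm", "payload": {
  "increments": "0.7 0 0.3 0 0 0; 0.7 0 0.3 0 0 0; 0.6 0 0.4 0 0 0; 0.6 0 0.4 0 0 0; 0.6 0 0.4 0 0 0"
}}

```text
time: 11.3
tool_pos: [0.5125, -0.1393, 0.1725]
ee_rot: [-3.141, -0.0, 1.604]
wrist_force: [-0.8, -0.6, 1.9]
width: 0.0004
```

{"api": "step_arm", "payload": {
  "increments": "0.6 0 0.4 0 0 0; 0.6 0 0.5 0 0 0; 0.5 0 0.5 0 0 0; 0.5 0 0.5 0 0 0; 0.5 0 0.5 0 0 0"
}}

```text
time: 11.8
tool_pos: [0.5115, -0.1126, 0.1483]
ee_rot: [-3.141, 0.0, 1.604]
wrist_force: [-0.3, -1.5, -0.4]
width: 0.0006
```

{"api": "step_arm", "payload": {
  "increments": "0.4 0 0.5 0 0 0; 0.4 0 0.6 0 0 0; 0.4 0 0.6 0 0 0; 0.4 0 0.6 0 0 0; 0.3 0 0.6 0 0 0"
}}

```text
time: 12.3
tool_pos: [0.511, -0.0935, 0.1194]
ee_rot: [-3.141, -0.0, 1.604]
wrist_force: [-0.2, -0.0, 0.6]
width: 0.0007
```

{"api": "step_arm", "payload": {
  "increments": "0.3 0 0.7 0 0 0; 0.3 0 0.7 0 0 0; 0.3 0 0.7 0 0 0; 0.2 0 0.7 0 0 0; 0.2 0 0.7 0 0 0"
}}

```text
time: 12.8
tool_pos: [0.5106, -0.0809, 0.0844]
ee_rot: [3.141, 0.0, 1.604]
wrist_force: [0.1, -0.5, 0.7]
width: 0.0005
```

{"api": "step_arm", "payload": {
  "increments": "0 0 0.2 0 0 0; 0 0 0.2 0 0 0; 0 0 0.2 0 0 0; 0 0 0 0 0 0"
}}

```text
time: 13.2
tool_pos: [0.5108, -0.081, 0.0792]
ee_rot: [3.141, -0.0, 1.604]
wrist_force: [0.2, 0.4, 1.1]
width: 0.0002
```

{"api": "step_arm", "payload": {
  "increments": "0 0 0.15 0 0 0; 0 0 0.15 0 0 0; 0 0 0 0 0 0"
}}

```text
time: 13.5
tool_pos: [0.511, -0.081, 0.0788]
ee_rot: [3.14, 0.0, 1.604]
wrist_force: [-5.1, 2.0, 12.7]
width: 0.0003
```

{"api": "step_arm", "payload": {
  "increments": "0 0 0.15 0 0 0; 0 0 0 0 0 0"
}}

```text
time: 13.7
tool_pos: [0.5111, -0.081, 0.0787]
ee_rot: [3.139, 0.001, 1.604]
wrist_force: [-6.5, 2.6, 16.2]
width: 0.0006
```

Firm stop at z = 0.0787, where 0.079 was expected. I'll retreat upwards and to the left, then check.

{"api": "step_arm", "payload": {
  "increments": "0 0 -2 0 0 0; 0 0 -4 0 0 0; 0 0 -5 0 0 0; 0 0 -5 0 0 0; 0 0 -2 0 0 0"
}}

```text
time: 14.2
tool_pos: [0.5124, -0.0817, 0.2607]
ee_rot: [3.132, 0.003, 1.603]
wrist_force: [-0.1, 0.5, -0.4]
width: 0.0006
```

{"api": "step_arm", "payload": {
  "increments": "4 -2 0 0 0 0; 4 -2 0 0 0 0; 4 -2 0 0 0 0; 4 -2 0 0 0 0; 4 -2 0 0 0 0"
}}

```text
time: 14.7
tool_pos: [0.4032, 0.1167, 0.2545]
ee_rot: [3.141, 0.0, 1.603]
wrist_force: [0.2, 0.9, -0.9]
width: 0.0004
```

{"api": "step_arm", "payload": {
  "increments": "4 -2 0 0 0 0; 4 -2 0 0 0 0; 4 -2 0 0 0 0; 4 -2 0 0 0 0; 0 0 0 0 0 0"
}}

```text
time: 15.2
tool_pos: [0.3162, 0.2765, 0.2545]
ee_rot: [-3.141, -0.002, 1.612]
wrist_force: [-0.2, 0.3, 0.7]
width: 0.0004
```

```bash
python3 - <<'E'
from h import *
o=get_obs(); print(o["tool_pos"],o["time"])
a=snapshot("top");b=snapshot("side")
cv2.imwrite("pics/c3.png",np.hstack([cv2.resize(x,None,fx=1.3,fy=1.3) for x in(a[130:350,160:460],b[110:330,100:400])])[:,:,::-1])
z=cv2.imread("pics/top0.png")[:,:,::-1].astype(int)
print("hob diff (shaker,lime,jar)",[np.abs(a[r:r+50,c:c+50]-z[r:r+50,c:c+50]).mean().round(1) for r,c in((135,275),(135,192),(125,345))])
H=np.array([.5086,-.0058,.044]);P=np.array([.5158,-.2157,.054]);u=np.array([-.0342,.9994,0])
for n in("top","side"): print(n,"expected lever tip",proj(n,P+.171*u+[0,0,.014]),"tongue",proj(n,H-.2*u+[0,0,.003]))
E
```

```text
[0.31622399 0.27649899 0.25446851] 15.2
hob diff (shaker,lime,jar) [np.float64(2.5), np.float64(1.9), np.float64(1.7)]
top expected lever tip [281.66627533 261.81146087] tongue [365.66799724 258.4046918 ]
side expected lever tip [216.05543668 218.38972217] tongue [243.25221612 296.52692811]
```

View pics/c3.png

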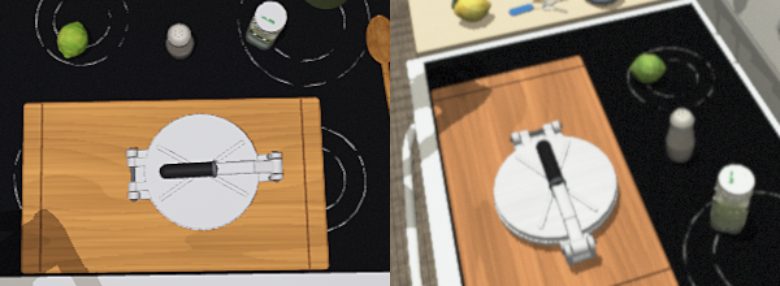

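The final picture shows the plate flat and the lever lying level over its middle. The grip's end is at about (284,261) in the top view and (219,220) in the side view, within about 3 px of where a fully folded lever should be. The press centre is still at (315,262), and the shaker, lime and jar haven't moved.

```bash
python3 -c "
from bench import *
print(close_job())"
```

```text
the job is handed in; nothing more can be done
None
```

The tortilla press is folded and locked, and the job is handed in at about 15 s on the clock. I pushed the top plate over with the shut fingertips until it lay flat. Then I went round to the lever's outer side and pushed it right down on top.

- **Plate:** it met a firm stop at z = 0.050 m, as expected for a shut plate, with the push reaching about 14 N.
- **Lever:** it met a firm stop at z = 0.079 m, as expected for a folded lever. The last push was about 16 N upwards (about 18 N in all).
- **Final pictures:** the plate is flat and the lever lies level over its middle. The press centre is within about 1 px of where it started, and the shaker, lime and jar look unmoved. The robot is clear of everything.
- **Small disagreement:** the grip's end appears 2–3 px (about 4 mm) from the predicted point. I put this down to reading its rounded end by eye. No check failed.

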